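Brake lever check on the delivery bike's handlebar

ROBOT

A 6-joint arm with a two-finger parallel gripper is mounted at the origin on a cart in front of the work surface, level with it; the furniture and walls round the work are solid. World frame = base frame: x ahead of the robot, y to its left, z up, the work surface at z = 0. Lengths are in m, angles in rad, forces in N, time in s.
With the tool pointing down it reaches from about 0.425 to 0.95 m from the base axis. Payload 3.5 kg.
Tool frame: the origin (TCP) lies between the finger pads; the fingertips stand 14 mm ahead of it and the grasp point (between the pads) lies 5 mm behind it; z points along the fingers, y is the line along which they close (so a half turn about z gives the same grasp; the last joint's range is limited). The gripper opens to 85 mm and grips with 20 to 120 N. Pads are 22 mm wide; open, the fingers measure 114 mm over their backs; the gripper's body (76 mm by 85 mm) begins 54 mm behind the grasp point. The pads swing forward as they close: fully open they stand 13 mm farther back than shut.
Start: joints at [-0.15, 0.286, 1.577, -0, 1.279, -0.15], TCP at [0.675, 0, 0.245] pointing down, gripper open.
Joint ranges: [-2.77, 2.77], [-0.9, 2.22], [0.21, 2.48], [-1.53, 4.67], [0.24, 2.81], [-2.84, 2.84]. Speed limits (rad/s): [2.79, 2.79, 3.14, 3.14, 3.14, 3.14].

INTERFACE

Orientations are given as a unit quaternion [x, y, z, w].
In Python, from plant import * gives the robot as it stands.
- The arm moves only by the tool step_arm, never from a script. Its argument "commands" is a list of rows, each an object of numbers: "gripper": the gripper's target within -1 to 1 (shut at 1, half-way at 0, fully open at -1); "x", "y", "z": the shift along the tool's x, y, z in mm; "spin": the turn about the tool's z in degrees. A call has exactly 10 rows; each row shifts and turns the commanded pose from where the row before left it, along the tool's axes as they then stand; what a row does not reach is not made up. A row lasts 1/10 s, in which the tool goes at most 50 mm and 8.59 degrees, less where a joint would pass 70% of its speed; a pose out of reach is approached as far as the arm can. A call with a gripper value outside its range is refused whole. The fingers move at their own pace and stop on an object; "force" is the grip in N (left out, the last holds). Time passes only in rows, so rows that do not move let the fingers close, or fill a call up. It gives the time, the measured TCP pose, the force, the opening and the grip force at its end, in the units of the state.
- get_state(): the state, without advancing time (a new reading comes with each control period).
- read_camera(name): name is "scene" or "side" or "wrist"; returns a dict with "color" (420x560x3 uint8, red, green, blue), "z_map" (420x560 float32, m along the optical axis (not along the pixel's ray), 0 where there is no reading), "fx", "fy", "cx", "cy" (pixels), "eye" and "attitude" of the camera in the world; the wrist camera has in their place "mount" (4x4, takes a point from camera to tool coordinates, whose origin is the TCP and whose axes are the flange's). Camera axes: x right, y up, looking along -z (the intrinsics and any distortion apply to the point x, -y, -z); pixel columns grow to the right and rows downward; lengths in m; the calibration is good to about 2 mm. The wrist camera is an equidistant fisheye: a pixel r from the principal point sees the ray r / f radians off the axis. A picture is of the moment at which its call begins: read the wrist's pose just before it.
- sign_off(): hands the job in; it is judged then, once.
The state is a dict: "time": time; "qpos": joint angles; "dq": joint speeds; "joint_efforts": joint torques, N m; "eef_pos": TCP position; "tcp_rot": TCP orientation; "contact_force": force on the tool from outside, world axes, zero at the start; "wrist_torque": the same for the moment, N m; "opening": opening from 0.0 (shut) to 1.0 (fully open); "finger_force": force on a finger pad.
Only numpy, scipy, OpenCV 4.12 (cv2) and the standard library are available. Lean on these libraries where they do the work, as an engineer would, in place of code of your own. Each camera call takes 0.05 s, during which the arm holds its last target. There are 200 camera calls.

TASK

The delivery bike's handlebar is clamped in the bench stand and one of its two brakes has air in its line: with the backs of the fingers press the left lever firmly in towards the bar until it goes no further and let it spring out, then do the same check on the right one. A sound lever stops well short of the bar; the airy one comes in nearly to the grip, and that one must be held pressed in firmly, with the other lever out, as you finish, ready for bleeding. Press only on the levers' front faces, grip nothing, and do not touch the rubber grips or move the things on the bench.

Things in the scene. Friction and masses are not known exactly. Their poses are not given: they have to be found in the camera images.
- bar_stand: Dark steel bench stand, fixed, base 150 x 120 x 12 mm, holding a level black handlebar. Origin on the table under the post (178 mm high); x ahead, away from rider and robot, y left along the bar, z up. The bar's axis (radius 11 mm) is at x = 45, z = 150 mm, y = -208 to 208 mm. Brake cylinder housings at y = 38 to 96 mm either side, to 12 mm above the bar's axis
- lever_left (a joint): Left brake lever (+y side), rad: 0 at rest, grows as pressed towards the bar (its outer end moves to the stand's -x). Sprung: 1 N at press_left to start, 2 N near the bar. Firm stop at about 0.24 to 0.32 if sound (some 25 mm short of the grip), 0.43 to 0.53 if airy (a few mm short). Which one is airy changes. A firm press is 8 to 20 N; over 60 N forces it
- lever_right (a joint): Right brake lever (-y side), mirror image of the left: same joint meaning, spring and stops
- press_left (a point): Point on the front face (the face away from the bar) of the left lever's blade, 76 mm out from its pivot, at mid height; moves with the lever. Its x axis runs outwards along the blade, its y axis points from the front face towards the bar, z up
- press_right (a point): The same point on the right lever. Its x axis runs outwards along the blade, its y axis points away from the bar, z up
- blade_left: Front part of the left lever's aluminium blade, the part to press: 107 mm long, 14 mm tall, 6 mm thick, rounded end, level with the bar and ahead of it. Origin at the upright pivot at its inner end (stand x = 90, y = 62 mm); axes as press_left. At rest its outer end stands about 80 mm ahead of the bar's axis
- blade_right: Front part of the right lever's blade, mirror image of the left; origin at its pivot (stand x = 90, y = -62 mm), axes as press_right
- inner_left: Inner side of the left lever's blade, facing the grip, 10 mm tall and 5 mm thick (the whole blade is about 11 mm thick); origin at the pivot. Not to be touched
- inner_right: Inner side of the right lever's blade, facing the grip. Not to be touched
- grip_left: Black ribbed rubber grip on the left of the bar, 100 mm long, 31 mm thick (34 mm at its ends), origin at its centre on the bar's axis. Not to be touched
- grip_right: The same grip on the right of the bar. Not to be touched
- thermometer: Dial thermometer lying on the bench, 35 x 143 x 10 mm; bystander
- marker: Black and white marker pen lying on the bench, 17 x 135 x 16 mm; bystander
- hex_key: Steel L-shaped hex key lying on the bench, 96 x 31 x 6 mm; bystander
- tealight: White tealight candle in its cup, 39 mm across, 24 mm high; bystander
- hinged_tin: Oblong white and blue tin, 69 x 153 x 69 mm; bystander
- wick_spool: Spool of white wick, 60 mm across, 68 mm high; bystander
- pouring_jug: Small metal pouring jug, 67 x 110 x 88 mm; bystander

How it is judged:
By the outcome, as a careful person would: the job done as asked, in the order asked, and still so for the second after the job is handed in, while the arm keeps its last pose, push and grip.
It also fails if it takes over 72 s, if anything falls off the work surface, if the arm or the gripper's body presses on something with over 40 N, if the wrist force passes 120 N, or if a joint passes its speed limit or range.

## Working session

There is one attempt and no reset: what is moved stays moved. The work goes in short steps, Python scripts to look and compute and a tool call to move; the robot and the scene stay as the last step left them, time stands still between calls to the robot, and variables do not carry over. Pictures are saved under pics/ and viewed, at most 10 in all, crops included, and the job is handed in when it is done.

Besides the shell and the picture viewer there is one more tool, called after ">>>" as name(argument=value, ...), one argument or row to a line, values as JSON. step_arm: Moves the arm, as the interface text tells. Its arguments: {"type":"object","properties":{"commands":{"type":"array"},"force":{"type":"number"}},"required":["commands"]}

```bash
mkdir -p pics; ls
python3 - <<'E'
from plant import *
import cv2,numpy as np,pickle
s=get_state();print(s)
for n in("scene","side"):
    d=read_camera(n);pickle.dump(d,open(n+".pkl","wb"))
    cv2.imwrite(f"pics/{n}1.png",d["color"][:,:,::-1]);print(n,d["eye"],d["attitude"],d["fx"],d["cx"],d["cy"])
E
```

```text
pics
{'time': 0.0, 'qpos': array([-1.50025829e-01,  2.87175554e-01,  1.57820316e+00,  1.66975260e-05,
        1.27855506e+00, -1.49999141e-01]), 'dq': array([ 3.67893377e-05,  5.87482617e-04,  1.61741907e-04,  2.63927220e-04,
       -9.32349771e-05,  3.02657274e-04]), 'joint_efforts': array([-1.79628755e-04, -4.05981302e+01, -2.92628127e+01, -1.54224781e-04,
        5.81841552e-03,  3.74769741e-06]), 'eef_pos': array([6.74375769e-01, 1.10323220e-04, 2.43926361e-01]), 'tcp_rot': array([ 7.07117440e-01,  7.07095154e-01, -6.88281140e-04, -9.46860173e-04]), 'contact_force': array([-0.02618355, -0.49886736,  0.019493  ]), 'wrist_torque': array([0.00526466, 0.01136347, 0.00869669]), 'finger_force': 0.0, 'opening': 0.9970078329373275}
scene [-0.33155253  0.80728124  0.57885966] [-0.24904958  0.49946176  0.74059774 -0.37420214] 474.1068958169697 285.1977153151339 214.55434802595434
side [0.21052061 0.87955764 0.7736205 ] [-0.10022096  0.41666759  0.88408486 -0.18638091] 459.76152329074273 276.9646067923545 211.05362112400638
```

View pics/scene1.png

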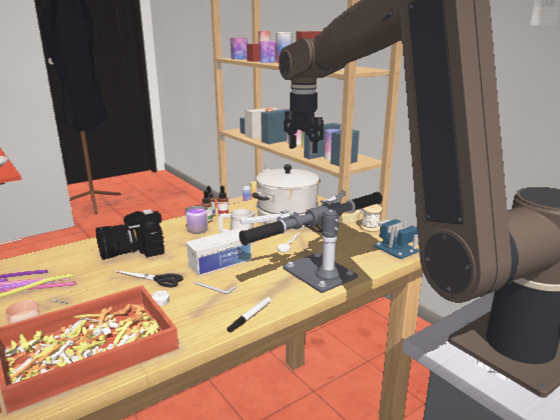

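View pics/side1.png

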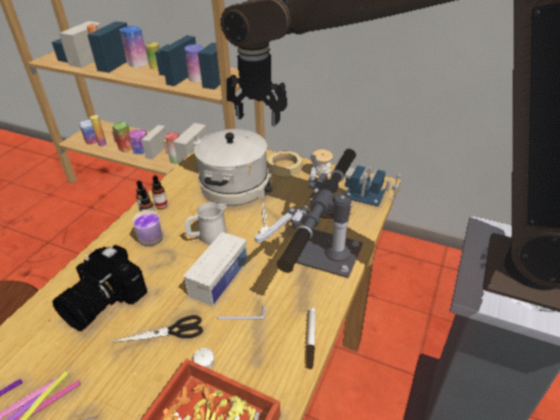

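The side view shows the bar from about (290,262) to (345,155), with the left lever's tip near (260,238). The scene view shows the bar from (245,237) to (380,197). Next I'll locate the stand from the depth.

```bash
cat > h.py <<'E'
import numpy as np,pickle,cv2
from scipy.spatial.transform import Rotation as R
def cloud(d):
    v,u=np.mgrid[0:420,0:560];z=d["z_map"]
    p=np.stack([(u-d["cx"])/d["fx"]*z,-(v-d["cy"])/d["fy"]*z,-z],-1)
    return p@R.from_quat(d["attitude"]).as_matrix().T+d["eye"], z>0
E
python3 - <<'E'
from h import *
img=np.zeros((600,800,3),np.uint8);P=[]
for n in("scene","side"):
    d=pickle.load(open(n+".pkl","rb"));p,ok=cloud(d)
    print(n,[p[v,u].round(3) for u,v in ([(245,237),(378,198),(330,270),(320,283)] if n=="scene" else [(290,260),(345,157),(262,237),(343,250)])])
    m=ok&(p[...,2]>.0)&(p[...,2]<.2)&(abs(p[...,1])<.5)&(p[...,0]>.25)&(p[...,0]<1)
    q=p[m];c=d["color"][m][:,::-1]
    o=np.argsort(q[:,2]);q=q[o];c=c[o]
    r=(600-(q[:,0]-.3)*1000).astype(int);k=(400-q[:,1]*1000).astype(int)
    g=(r>=1)&(r<600)&(k>=1)&(k<800)
    for a in(0,1):
        for b in(0,1): img[r[g]-a,k[g]-b]=c[g]
    P.append(q[q[:,2]>.135])
np.save("P.npy",np.vstack(P));cv2.imwrite("pics/top.png",img)
E
```

```text
scene [array([0.449, 0.331, 0.156]), array([ 0.452, -0.077,  0.156]), array([0.404, 0.125, 0.031]), array([0.386, 0.171, 0.019])]
side [array([0.451, 0.324, 0.161]), array([ 0.464, -0.048,  0.164]), array([0.53 , 0.281, 0.154]), array([0.403, 0.124, 0.027])]
```

View pics/top.png

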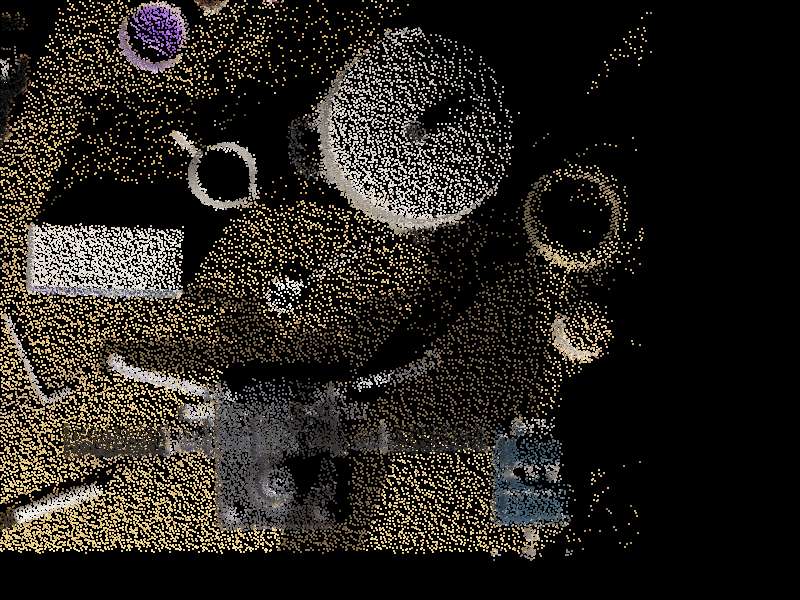

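The top-down map shows the bar along y at about row 440. The left blade runs from (215,392) to its tip at (112,360). The right blade runs from (350,388) to its tip at (437,352). I'll fit the exact poses now.

Run:
```python
from h import *
P=np.load("P.npy")
b=P[(P[:,2]>.147)&(abs(P[:,0]-.46)<.03)&(P[:,1]<.36)&(P[:,1]>-.12)&(P[:,2]<.175)]
for lo,hi in((-.1,-.05),(-.05,.02),(.225,.27),(.27,.32)):
    s=b[(b[:,1]>lo)&(b[:,1]<hi)];print("grip",lo,len(s),s[:,0].min().round(4),s[:,0].max().round(4),np.percentile(s[:,2],98).round(4))
print("bar y",np.percentile(b[:,1],[0.2,99.8]))
for n,lo,hi in(("L",.2,.3),("R",-.06,.05)):
    s=P[(P[:,0]>.495)&(P[:,0]<.57)&(P[:,1]>lo)&(P[:,1]<hi)&(P[:,2]<.17)]
    print(n,len(s),"y",s[:,1].min(),s[:,1].max(),"z",np.percentile(s[:,2],[5,50,95]).round(4))
    for y in np.arange(lo,hi,.01):
        t=s[(s[:,1]>=y)&(s[:,1]<y+.01)]
        if len(t)>4: print(round(y+.005,3),np.percentile(t[:,0],[4,50,96]).round(4))
```

```text
grip -0.1 231 0.445 0.4798 0.1678
grip -0.05 459 0.445 0.4797 0.167
grip 0.225 416 0.4414 0.477 0.1676
grip 0.27 533 0.4412 0.4743 0.1666
bar y [-0.08770397  0.33503787]
L 528 y 0.20051531946333412 0.2923855347555425 z [0.1459 0.1538 0.1583]
0.205 [0.5054 0.5093 0.5163]
0.215 [0.5075 0.5123 0.5186]
0.225 [0.5109 0.5146 0.5217]
0.235 [0.5117 0.5163 0.5224]
0.245 [0.5136 0.5193 0.5262]
0.255 [0.5178 0.5216 0.5277]
0.265 [0.52   0.5247 0.5319]
0.275 [0.5242 0.5292 0.5401]
0.285 [0.5293 0.5352 0.5442]
0.295 [0.536  0.5387 0.5412]
R 202 y -0.04083312258433136 0.04948222982942785 z [0.1493 0.1552 0.1595]
-0.035 [0.5337 0.5405 0.5483]
-0.025 [0.527  0.5363 0.5474]
-0.015 [0.5223 0.5289 0.5359]
-0.005 [0.5186 0.5253 0.5318]
0.005 [0.5157 0.5226 0.5293]
0.015 [0.5157 0.5204 0.5268]
0.025 [0.5133 0.519  0.5243]
0.035 [0.5066 0.5162 0.5214]
0.045 [0.4952 0.5134 0.5202]
```

>>> step_arm(
  commands=[
    {"gripper": 1, "x": 0, "y": 0, "z": 0, "spin": 0},
    {"gripper": 1, "x": 0, "y": 0, "z": 0, "spin": 0},
    {"gripper": 1, "x": 10, "y": 0, "z": 0, "spin": 0},
    {"gripper": 1, "x": 25, "y": 0, "z": 0, "spin": 0},
    {"gripper": 1, "x": 40, "y": 0, "z": 0, "spin": 0},
    {"gripper": 1, "x": 40, "y": 0, "z": 0, "spin": 0},
    {"gripper": 1, "x": 40, "y": 0, "z": 0, "spin": 0},
    {"gripper": 1, "x": 40, "y": 0, "z": 0, "spin": 0},
    {"gripper": 1, "x": 30, "y": 0, "z": 0, "spin": 0},
    {"gripper": 1, "x": 10, "y": 0, "z": 0, "spin": 0},
  ],
  force=20,
)

```text
time: 1.1
eef_pos: [0.6741, 0.2388, 0.2452]
tcp_rot: [0.706, 0.708, 0.0, -0.0]
contact_force: [-0.3, -1.0, -0.2]
opening: -0.002
finger_force: 0.0
```

Bar axis is at x≈0.458 on the left and 0.462 on the right, centred on y≈0.124. The left press point is about (0.530, 0.260) and the right about (0.535, -0.012). I'll move in front of the left lever and go down.

>>> step_arm(
  commands=[
    {"gripper": 1, "x": 5, "y": -15, "z": 0, "spin": 0},
    {"gripper": 1, "x": 8, "y": -30, "z": 0, "spin": 0},
    {"gripper": 1, "x": 8, "y": -30, "z": 0, "spin": 0},
    {"gripper": 1, "x": 0, "y": 0, "z": 10, "spin": 0},
    {"gripper": 1, "x": 0, "y": 0, "z": 20, "spin": 0},
    {"gripper": 1, "x": 0, "y": 0, "z": 25, "spin": 0},
    {"gripper": 1, "x": 0, "y": 0, "z": 20, "spin": 0},
    {"gripper": 1, "x": 0, "y": 0, "z": 12, "spin": 0},
    {"gripper": 1, "x": 0, "y": 0, "z": 5, "spin": 0},
    {"gripper": 1, "x": 0, "y": 0, "z": 0, "spin": 0},
  ],
)

```text
time: 2.1
eef_pos: [0.6001, 0.2556, 0.1527]
tcp_rot: [0.707, 0.707, -0.0, -0.0]
contact_force: [-0.0, 0.4, -0.2]
opening: -0.001
finger_force: 0.0
```

>>> step_arm(
  commands=[
    {"gripper": 1, "x": 4, "y": -10, "z": 0, "spin": 0},
    {"gripper": 1, "x": 0, "y": -15, "z": 0, "spin": 0},
    {"gripper": 1, "x": 0, "y": -15, "z": 0, "spin": 0},
    {"gripper": 1, "x": 0, "y": -8, "z": 0, "spin": 0},
    {"gripper": 1, "x": 0, "y": -4, "z": 0, "spin": 0},
    {"gripper": 1, "x": 0, "y": -4, "z": 0, "spin": 0},
    {"gripper": 1, "x": 0, "y": -4, "z": 0, "spin": 0},
    {"gripper": 1, "x": 0, "y": -3, "z": 0, "spin": 0},
    {"gripper": 1, "x": 0, "y": -2, "z": 0, "spin": 0},
    {"gripper": 1, "x": 0, "y": 0, "z": 0, "spin": 0},
  ],
)

```text
time: 3.1
eef_pos: [0.535, 0.2601, 0.1534]
tcp_rot: [0.707, 0.707, 0.0, 0.0]
contact_force: [1.7, 1.4, 0.6]
opening: 0.003
finger_force: 0.5
```

Run:
```python
from plant import *
import cv2
d=read_camera("side");cv2.imwrite("pics/s2.png",cv2.resize(d["color"][120:300,200:400,::-1],None,fx=3,fy=3))
```

```text
(no output)
```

View pics/s2.png

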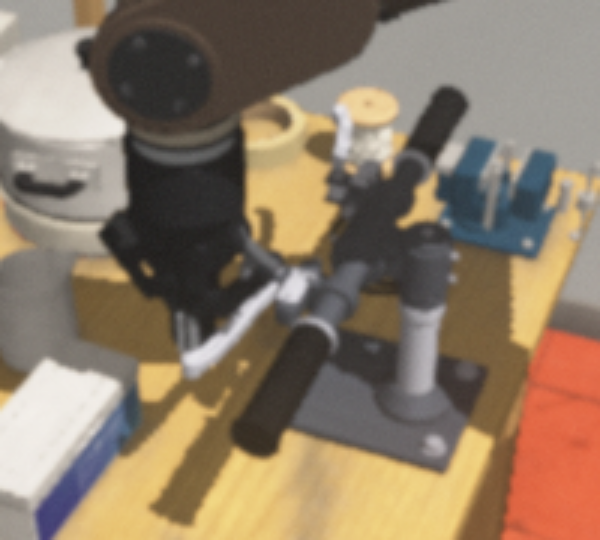

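The crop shows the left blade against the finger backs near (190,345). The linkage knuckle on the bar side bulges out near (265,265). I'll check its clearance over the grip from the depth.

Run:
```python
from plant import *
from h import *
Q=[]
for n in("side","scene"):
    d=read_camera(n);p,ok=cloud(d);c=d["color"].astype(int)
    m=ok&(abs(p[...,1]-.26)<.05)&(abs(p[...,0]-.535)<.075)&(p[...,2]>.13)&(p[...,2]<.3)&(c.sum(-1)<200)
    Q.append(p[m])
q=np.vstack(Q)
for a in range(-70,71,7):
    t=q[(q[:,0]-.535>a/1e3)&(q[:,0]-.535<(a+7)/1e3)]
    if len(t)>3: print(a,len(t),np.percentile(t[:,2],[1,5,20,50]).round(3), t[:,1].min().round(3),t[:,1].max().round(3))
```

```text
-70 70 [0.158 0.158 0.159 0.161] 0.237 0.31
-63 53 [0.154 0.155 0.219 0.227] 0.236 0.301
-56 61 [0.15  0.21  0.215 0.221] 0.221 0.275
-49 75 [0.142 0.147 0.204 0.212] 0.216 0.275
-42 391 [0.196 0.203 0.247 0.274] 0.243 0.28
-35 347 [0.189 0.193 0.231 0.272] 0.237 0.289
-28 270 [0.186 0.191 0.224 0.264] 0.253 0.294
-21 383 [0.162 0.179 0.204 0.235] 0.248 0.3
-14 323 [0.159 0.164 0.183 0.222] 0.253 0.3
-7 146 [0.18  0.186 0.211 0.268] 0.27 0.301
0 259 [0.178 0.185 0.199 0.227] 0.25 0.301
7 205 [0.159 0.185 0.205 0.235] 0.256 0.3
14 100 [0.185 0.189 0.212 0.241] 0.268 0.296
21 82 [0.185 0.188 0.192 0.204] 0.264 0.293
28 88 [0.191 0.193 0.198 0.208] 0.253 0.275
35 110 [0.197 0.202 0.209 0.215] 0.252 0.276
42 77 [0.207 0.211 0.217 0.225] 0.261 0.275
49 51 [0.218 0.221 0.224 0.23 ] 0.254 0.274
56 6 [0.228 0.228 0.228 0.229] 0.263 0.274
```

Knuckle bottoms sit at z≥0.187 over the grip, whose top is 0.168, so it's clear. I'll press on.

>>> step_arm(
  commands=[
    {"gripper": 1, "x": 0, "y": -2, "z": 0, "spin": 0},
    {"gripper": 1, "x": 0, "y": -2, "z": 0, "spin": 0},
    {"gripper": 1, "x": 0, "y": -2, "z": 0, "spin": 0},
    {"gripper": 1, "x": 0, "y": -1, "z": 0, "spin": 0},
    {"gripper": 1, "x": 0, "y": -1, "z": 0, "spin": 0},
    {"gripper": 1, "x": 0, "y": -1, "z": 0, "spin": 0},
    {"gripper": 1, "x": 0, "y": -1, "z": 0, "spin": 0},
    {"gripper": 1, "x": 0, "y": 0, "z": 0, "spin": 0},
    {"gripper": 1, "x": 0, "y": 0, "z": 0, "spin": 0},
    {"gripper": 1, "x": 0, "y": 0, "z": 0, "spin": 0},
  ],
)

```text
time: 4.25
eef_pos: [0.5252, 0.2601, 0.1534]
tcp_rot: [0.707, 0.707, 0.0, 0.0]
contact_force: [4.0, 2.5, -1.3]
opening: -0.001
finger_force: 1.6
```

>>> step_arm(
  commands=[
    {"gripper": 1, "x": 0, "y": -1, "z": 0, "spin": 0},
    {"gripper": 1, "x": 0, "y": 0, "z": 0, "spin": 0},
    {"gripper": 1, "x": 0, "y": -1, "z": 0, "spin": 0},
    {"gripper": 1, "x": 0, "y": 0, "z": 0, "spin": 0},
    {"gripper": 1, "x": 0, "y": 0, "z": 0, "spin": 0},
    {"gripper": 1, "x": 0, "y": 0, "z": 0, "spin": 0},
    {"gripper": 1, "x": 0, "y": 0, "z": 0, "spin": 0},
    {"gripper": 1, "x": 0, "y": 0, "z": 0, "spin": 0},
    {"gripper": 1, "x": 0, "y": 0, "z": 0, "spin": 0},
    {"gripper": 1, "x": 0, "y": 0, "z": 0, "spin": 0},
  ],
)

```text
time: 5.25
eef_pos: [0.5243, 0.2602, 0.1535]
tcp_rot: [0.707, 0.707, 0.002, 0.001]
contact_force: [7.0, 2.8, -3.7]
opening: -0.004
finger_force: 3.3
```

>>> step_arm(
  commands=[
    {"gripper": 1, "x": 0, "y": -1, "z": 0, "spin": 0},
    {"gripper": 1, "x": 0, "y": -1, "z": 0, "spin": 0},
    {"gripper": 1, "x": 0, "y": -1, "z": 0, "spin": 0},
    {"gripper": 1, "x": 0, "y": -1, "z": 0, "spin": 0},
    {"gripper": 1, "x": 0, "y": 0, "z": 0, "spin": 0},
    {"gripper": 1, "x": 0, "y": 0, "z": 0, "spin": 0},
    {"gripper": 1, "x": 0, "y": 0, "z": 0, "spin": 0},
    {"gripper": 1, "x": 0, "y": 0, "z": 0, "spin": 0},
    {"gripper": 1, "x": 0, "y": 0, "z": 0, "spin": 0},
    {"gripper": 1, "x": 0, "y": 0, "z": 0, "spin": 0},
  ],
)

```text
time: 6.25
eef_pos: [0.5231, 0.2603, 0.1538]
tcp_rot: [0.707, 0.707, 0.005, 0.004]
contact_force: [13.6, 3.3, -7.9]
opening: 0.002
finger_force: 7.1
```

Firm press at 13.6 N with about 22 mm of travel, which suggests a sound lever. I'll check the blade's position from depth before releasing.

```bash
cat > blade.py <<'E'
from plant import *
from h import *
import sys
s=get_state();print(s["eef_pos"].round(4),s["contact_force"].round(1),s["wrist_torque"].round(2))
for n in("side","scene"):
    d=read_camera(n);p,ok=cloud(d);c=d["color"].astype(int)
    for k,lo,hi in(("L",.2,.31),("R",-.065,.04)):
        m=ok&(p[...,1]>lo)&(p[...,1]<hi)&(p[...,0]>.482)&(p[...,0]<.56)&(p[...,2]>.142)&(p[...,2]<.162)&(c.sum(-1)>300)
        q=p[m]
        if len(q)>8:
            f=np.polyfit(q[:,1],q[:,0],1);print(n,k,len(q),"slope",f[0].round(3),"x at L.27/R-.02",np.polyval(f,.27 if k=="L" else -.02).round(4),"y",q[:,1].min().round(3),q[:,1].max().round(3))
    if len(sys.argv)>1 and n==sys.argv[1]: cv2.imwrite("pics/"+sys.argv[2],cv2.resize(d["color"][120:300,200:400,::-1],None,fx=3,fy=3))
E
python3 blade.py
```

```text
[0.5231 0.2603 0.1538] [13.6  3.3 -7.9] [ 0.46 -2.27 -0.04]
side L 241 slope 0.219 x at L.27/R-.02 0.5067 y 0.2 0.297
side R 110 slope -0.504 x at L.27/R-.02 0.5368 y -0.04 0.039
scene L 237 slope 0.076 x at L.27/R-.02 0.5043 y 0.201 0.295
scene R 84 slope -0.321 x at L.27/R-.02 0.5304 y -0.044 0.038
```

Left stops about 22 mm in, well short of the grip, so it's sound. I'll release it and move across to the right lever.

>>> step_arm(
  commands=[
    {"gripper": 1, "x": 0, "y": 3, "z": 0, "spin": 0},
    {"gripper": 1, "x": 0, "y": 4, "z": 0, "spin": 0},
    {"gripper": 1, "x": 0, "y": 6, "z": 0, "spin": 0},
    {"gripper": 1, "x": 0, "y": 8, "z": 0, "spin": 0},
    {"gripper": 1, "x": 0, "y": 10, "z": 0, "spin": 0},
    {"gripper": 1, "x": 0, "y": 15, "z": 0, "spin": 0},
    {"gripper": 1, "x": 0, "y": 20, "z": 0, "spin": 0},
    {"gripper": 1, "x": 0, "y": 15, "z": 0, "spin": 0},
    {"gripper": 1, "x": 0, "y": 0, "z": 0, "spin": 0},
    {"gripper": 1, "x": 0, "y": 0, "z": 0, "spin": 0},
  ],
)

```text
time: 7.35
eef_pos: [0.5996, 0.2599, 0.1527]
tcp_rot: [0.707, 0.707, -0.001, -0.001]
contact_force: [-0.2, 0.1, -0.0]
opening: -0.003
finger_force: 0.0
```

```bash
python3 blade.py
```

```text
[0.5996 0.2599 0.1527] [-0.2  0.1 -0. ] [-0.01  0.04 -0.03]
side L 318 slope 0.402 x at L.27/R-.02 0.5299 y 0.2 0.292
side R 107 slope -0.497 x at L.27/R-.02 0.5367 y -0.041 0.04
scene L 245 slope 0.357 x at L.27/R-.02 0.5278 y 0.202 0.29
scene R 82 slope -0.323 x at L.27/R-.02 0.5303 y -0.041 0.039
```

>>> step_arm(
  commands=[
    {"gripper": 1, "x": -10, "y": 0, "z": 0, "spin": 0},
    {"gripper": 1, "x": -25, "y": 0, "z": 0, "spin": 0},
    {"gripper": 1, "x": -35, "y": 0, "z": 0, "spin": 0},
    {"gripper": 1, "x": -40, "y": 0, "z": 0, "spin": 0},
    {"gripper": 1, "x": -40, "y": 0, "z": 0, "spin": 0},
    {"gripper": 1, "x": -40, "y": 0, "z": 0, "spin": 0},
    {"gripper": 1, "x": -40, "y": 0, "z": 0, "spin": 0},
    {"gripper": 1, "x": -28, "y": 0, "z": 0, "spin": 0},
    {"gripper": 1, "x": -14, "y": 0, "z": 0, "spin": 0},
    {"gripper": 1, "x": 0, "y": 0, "z": 0, "spin": 0},
  ],
)

```text
time: 8.45
eef_pos: [0.5997, -0.0135, 0.1535]
tcp_rot: [0.708, 0.706, 0.0, 0.0]
contact_force: [-1.2, 0.2, 0.3]
opening: 0.002
finger_force: 0.0
```

>>> step_arm(
  commands=[
    {"gripper": 1, "x": 0, "y": -10, "z": 0, "spin": 0},
    {"gripper": 1, "x": 0, "y": -15, "z": 0, "spin": 0},
    {"gripper": 1, "x": 0, "y": -12, "z": 0, "spin": 0},
    {"gripper": 1, "x": 0, "y": -8, "z": 0, "spin": 0},
    {"gripper": 1, "x": 0, "y": -5, "z": 0, "spin": 0},
    {"gripper": 1, "x": 0, "y": -5, "z": 0, "spin": 0},
    {"gripper": 1, "x": 0, "y": -5, "z": 0, "spin": 0},
    {"gripper": 1, "x": 0, "y": -5, "z": 0, "spin": 0},
    {"gripper": 1, "x": 0, "y": -3, "z": 0, "spin": 0},
    {"gripper": 1, "x": 0, "y": 0, "z": 0, "spin": 0},
  ],
)

```text
time: 9.45
eef_pos: [0.5319, -0.0121, 0.1535]
tcp_rot: [0.707, 0.707, 0.0, 0.0]
contact_force: [1.4, -0.5, -0.2]
opening: 0.001
finger_force: 0.6
```

>>> step_arm(
  commands=[
    {"gripper": 1, "x": 0, "y": -2, "z": 0, "spin": 0},
    {"gripper": 1, "x": 0, "y": -2, "z": 0, "spin": 0},
    {"gripper": 1, "x": 0, "y": -1, "z": 0, "spin": 0},
    {"gripper": 1, "x": 0, "y": -1, "z": 0, "spin": 0},
    {"gripper": 1, "x": 0, "y": -1, "z": 0, "spin": 0},
    {"gripper": 1, "x": 0, "y": -1, "z": 0, "spin": 0},
    {"gripper": 1, "x": 0, "y": 0, "z": 0, "spin": 0},
    {"gripper": 1, "x": 0, "y": 0, "z": 0, "spin": 0},
    {"gripper": 1, "x": 0, "y": 0, "z": 0, "spin": 0},
    {"gripper": 1, "x": 0, "y": 0, "z": 0, "spin": 0},
  ],
)

```text
time: 10.45
eef_pos: [0.524, -0.012, 0.1534]
tcp_rot: [0.707, 0.707, 0.0, 0.0]
contact_force: [2.1, -1.5, -0.6]
opening: -0.003
finger_force: 1.0
```

```bash
python3 blade.py side s3.png
```

```text
[ 0.524  -0.012   0.1534] [ 2.1 -1.5 -0.6] [-0.22 -0.3   0.03]
side L 320 slope 0.399 x at L.27/R-.02 0.5298 y 0.2 0.293
side R 95 slope -0.099 x at L.27/R-.02 0.5076 y -0.044 0.04
scene L 245 slope 0.358 x at L.27/R-.02 0.5276 y 0.201 0.289
scene R 101 slope -0.034 x at L.27/R-.02 0.5035 y -0.045 0.038
```

View pics/s3.png

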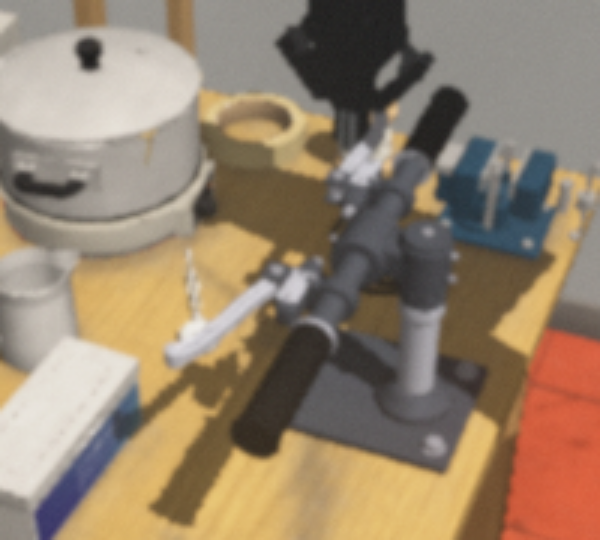

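The picture shows the left lever sprung out (tip at 175,355) and the gripper pressing the right lever. It's already past the left's stop position at only 2 N, so I'll continue.

>>> step_arm(
  commands=[
    {"gripper": 1, "x": 0, "y": -1, "z": 0, "spin": 0},
    {"gripper": 1, "x": 0, "y": -1, "z": 0, "spin": 0},
    {"gripper": 1, "x": 0, "y": -1, "z": 0, "spin": 0},
    {"gripper": 1, "x": 0, "y": -1, "z": 0, "spin": 0},
    {"gripper": 1, "x": 0, "y": -1, "z": 0, "spin": 0},
    {"gripper": 1, "x": 0, "y": -1, "z": 0, "spin": 0},
    {"gripper": 1, "x": 0, "y": -1, "z": 0, "spin": 0},
    {"gripper": 1, "x": 0, "y": -1, "z": 0, "spin": 0},
    {"gripper": 1, "x": 0, "y": 0, "z": 0, "spin": 0},
    {"gripper": 1, "x": 0, "y": 0, "z": 0, "spin": 0},
  ],
)

```text
time: 11.55
eef_pos: [0.5159, -0.0119, 0.1533]
tcp_rot: [0.707, 0.707, 0.0, -0.0]
contact_force: [1.8, -1.1, 0.6]
opening: -0.0
finger_force: 1.1
```

>>> step_arm(
  commands=[
    {"gripper": 1, "x": 0, "y": -1, "z": 0, "spin": 0},
    {"gripper": 1, "x": 0, "y": -1, "z": 0, "spin": 0},
    {"gripper": 1, "x": 0, "y": -1, "z": 0, "spin": 0},
    {"gripper": 1, "x": 0, "y": -1, "z": 0, "spin": 0},
    {"gripper": 1, "x": 0, "y": -1, "z": 0, "spin": 0},
    {"gripper": 1, "x": 0, "y": 0, "z": 0, "spin": 0},
    {"gripper": 1, "x": 0, "y": 0, "z": 0, "spin": 0},
    {"gripper": 1, "x": 0, "y": 0, "z": 0, "spin": 0},
    {"gripper": 1, "x": 0, "y": 0, "z": 0, "spin": 0},
    {"gripper": 1, "x": 0, "y": 0, "z": 0, "spin": 0},
  ],
)

```text
time: 12.55
eef_pos: [0.5122, -0.0117, 0.1536]
tcp_rot: [0.707, 0.707, 0.002, 0.001]
contact_force: [7.2, 1.3, -1.9]
opening: 0.001
finger_force: 3.1
```

At the stop now. I'll add 4 mm for a firm hold.

>>> step_arm(
  commands=[
    {"gripper": 1, "x": 0, "y": -1, "z": 0, "spin": 0},
    {"gripper": 1, "x": 0, "y": -1, "z": 0, "spin": 0},
    {"gripper": 1, "x": 0, "y": -1, "z": 0, "spin": 0},
    {"gripper": 1, "x": 0, "y": -1, "z": 0, "spin": 0},
    {"gripper": 1, "x": 0, "y": 0, "z": 0, "spin": 0},
    {"gripper": 1, "x": 0, "y": 0, "z": 0, "spin": 0},
    {"gripper": 1, "x": 0, "y": 0, "z": 0, "spin": 0},
    {"gripper": 1, "x": 0, "y": 0, "z": 0, "spin": 0},
    {"gripper": 1, "x": 0, "y": 0, "z": 0, "spin": 0},
    {"gripper": 1, "x": 0, "y": 0, "z": 0, "spin": 0},
  ],
)

```text
time: 13.55
eef_pos: [0.5108, -0.0116, 0.154]
tcp_rot: [0.708, 0.706, 0.005, 0.004]
contact_force: [15.0, 3.1, -6.8]
opening: 0.002
finger_force: 6.7
```

```bash
python3 blade.py side s4.png
```

```text
[ 0.5108 -0.0116  0.154 ] [15.   3.1 -6.8] [ 0.38 -2.36 -0.16]
side L 329 slope 0.41 x at L.27/R-.02 0.5298 y 0.2 0.291
side R 113 slope 0.139 x at L.27/R-.02 0.4914 y -0.041 0.038
scene L 243 slope 0.357 x at L.27/R-.02 0.5277 y 0.201 0.289
scene R 68 slope 0.052 x at L.27/R-.02 0.4927 y -0.045 0.039
```

View pics/s4.png

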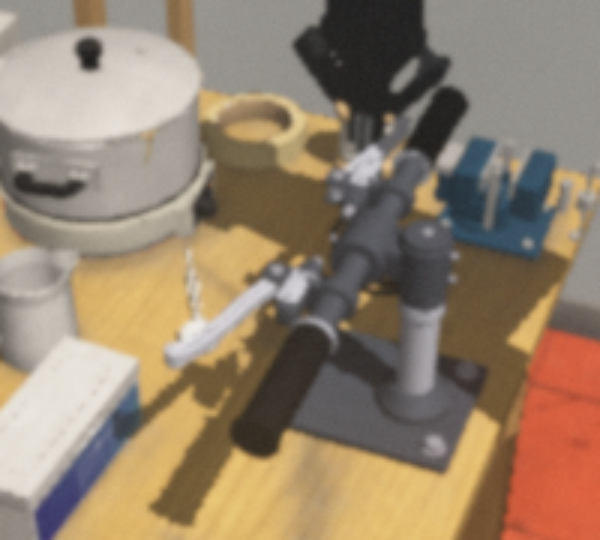

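The right blade comes in nearly to the grip and the left is out (tip at 175,355), so the right is the airy one. To make it the same check, I'll let it spring out and then press it again to hold.

>>> step_arm(
  commands=[
    {"gripper": 1, "x": 0, "y": 4, "z": 0, "spin": 0},
    {"gripper": 1, "x": 0, "y": 5, "z": 0, "spin": 0},
    {"gripper": 1, "x": 0, "y": 8, "z": 0, "spin": 0},
    {"gripper": 1, "x": 0, "y": 10, "z": 0, "spin": 0},
    {"gripper": 1, "x": 0, "y": 10, "z": 0, "spin": 0},
    {"gripper": 1, "x": 0, "y": 10, "z": 0, "spin": 0},
    {"gripper": 1, "x": 0, "y": 10, "z": 0, "spin": 0},
    {"gripper": 1, "x": 0, "y": 3, "z": 0, "spin": 0},
    {"gripper": 1, "x": 0, "y": 0, "z": 0, "spin": 0},
    {"gripper": 1, "x": 0, "y": 0, "z": 0, "spin": 0},
  ],
)

```text
time: 14.65
eef_pos: [0.5667, -0.0119, 0.153]
tcp_rot: [0.707, 0.707, -0.0, -0.0]
contact_force: [-0.2, 0.7, 0.5]
opening: -0.002
finger_force: 0.0
```

```bash
python3 blade.py
```

```text
[ 0.5667 -0.0119  0.153 ] [-0.2  0.7  0.5] [-0.01  0.02  0.04]
side L 320 slope 0.387 x at L.27/R-.02 0.5298 y 0.2 0.292
side R 87 slope -0.561 x at L.27/R-.02 0.5379 y -0.041 0.039
scene L 245 slope 0.357 x at L.27/R-.02 0.5277 y 0.202 0.291
scene R 104 slope -0.442 x at L.27/R-.02 0.536 y -0.041 0.038
```

>>> step_arm(
  commands=[
    {"gripper": 1, "x": 0, "y": -5, "z": 0, "spin": 0},
    {"gripper": 1, "x": 0, "y": -8, "z": 0, "spin": 0},
    {"gripper": 1, "x": 0, "y": -7, "z": 0, "spin": 0},
    {"gripper": 1, "x": 0, "y": -6, "z": 0, "spin": 0},
    {"gripper": 1, "x": 0, "y": -6, "z": 0, "spin": 0},
    {"gripper": 1, "x": 0, "y": -5, "z": 0, "spin": 0},
    {"gripper": 1, "x": 0, "y": -5, "z": 0, "spin": 0},
    {"gripper": 1, "x": 0, "y": -3, "z": 0, "spin": 0},
    {"gripper": 1, "x": 0, "y": -2, "z": 0, "spin": 0},
    {"gripper": 1, "x": 0, "y": -2, "z": 0, "spin": 0},
  ],
)

```text
time: 15.75
eef_pos: [0.5182, -0.0121, 0.1536]
tcp_rot: [0.707, 0.707, 0.0, 0.0]
contact_force: [2.7, -1.5, 0.7]
opening: 0.001
finger_force: 1.2
```

>>> step_arm(
  commands=[
    {"gripper": 1, "x": 0, "y": -2, "z": 0, "spin": 0},
    {"gripper": 1, "x": 0, "y": -1, "z": 0, "spin": 0},
    {"gripper": 1, "x": 0, "y": -1, "z": 0, "spin": 0},
    {"gripper": 1, "x": 0, "y": -1, "z": 0, "spin": 0},
    {"gripper": 1, "x": 0, "y": -1, "z": 0, "spin": 0},
    {"gripper": 1, "x": 0, "y": -1, "z": 0, "spin": 0},
    {"gripper": 1, "x": 0, "y": -1, "z": 0, "spin": 0},
    {"gripper": 1, "x": 0, "y": -1, "z": 0, "spin": 0},
    {"gripper": 1, "x": 0, "y": 0, "z": 0, "spin": 0},
    {"gripper": 1, "x": 0, "y": 0, "z": 0, "spin": 0},
  ],
)

```text
time: 16.75
eef_pos: [0.5115, -0.0118, 0.1539]
tcp_rot: [0.707, 0.707, 0.003, 0.003]
contact_force: [10.0, 0.3, -2.3]
opening: 0.001
finger_force: 4.8
```

```bash
python3 blade.py
```

```text
[ 0.5115 -0.0118  0.1539] [10.   0.3 -2.3] [ 0.08 -1.63 -0.14]
side L 319 slope 0.394 x at L.27/R-.02 0.5298 y 0.2 0.292
side R 108 slope 0.118 x at L.27/R-.02 0.4926 y -0.041 0.04
scene L 244 slope 0.358 x at L.27/R-.02 0.5279 y 0.203 0.29
scene R 73 slope 0.057 x at L.27/R-.02 0.4936 y -0.047 0.039
```

Released and re-pressed to 10 N. I'll add 2 mm and let it settle.

>>> step_arm(
  commands=[
    {"gripper": 1, "x": 0, "y": -1, "z": 0, "spin": 0},
    {"gripper": 1, "x": 0, "y": -1, "z": 0, "spin": 0},
    {"gripper": 1, "x": 0, "y": 0, "z": 0, "spin": 0},
    {"gripper": 1, "x": 0, "y": 0, "z": 0, "spin": 0},
    {"gripper": 1, "x": 0, "y": 0, "z": 0, "spin": 0},
    {"gripper": 1, "x": 0, "y": 0, "z": 0, "spin": 0},
    {"gripper": 1, "x": 0, "y": 0, "z": 0, "spin": 0},
    {"gripper": 1, "x": 0, "y": 0, "z": 0, "spin": 0},
    {"gripper": 1, "x": 0, "y": 0, "z": 0, "spin": 0},
    {"gripper": 1, "x": 0, "y": 0, "z": 0, "spin": 0},
  ],
)

```text
time: 17.85
eef_pos: [0.5108, -0.0118, 0.1541]
tcp_rot: [0.708, 0.707, 0.005, 0.004]
contact_force: [13.7, 1.1, -5.4]
opening: -0.001
finger_force: 6.6
```

```bash
python3 -c "
from plant import *
f=get_state()['contact_force'];print(f)
if 9<f[0]<19: print(sign_off())"
```

```text
[13.7045267   1.09755747 -5.43963325]
the job is handed in; nothing more can be done
None
```

I pressed and released both levers, left first: the left is sound, the right is the airy one, and I handed the job in at about 18 s with the right held in at about 14 N and the left out.

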